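# Put the cordless pen drill on charge

### The job

Put the blue cordless pen drill on charge: lower it gently into the cup of the white charging dock so that it stands there tip up, and let it go. Then push the dock's sprung black selector knob right down, turn it clockwise (seen from above) from the black mark until its white pointer is at the green mark, and release it so that it springs fully back up. Leave the bead pots and the thread spool where they are.

Things in the scene. Friction and masses are not known exactly. Their poses are not given: they have to be found in the camera images.
- pen_drill: Loose cordless pen drill, blue, standing upright on the desk on its flat foot: 24 mm in diameter up to 78 mm, then a cone, then a thin steel collet (7 mm) at the tip, 100 mm high in all, about 0.09 kg. Origin: centre of the underside of the foot; z runs up along the pen to the tip.
- dock: White charging dock, fixed: plate 100 x 230 x 12 mm. Origin: centre of its underside on the desk; y axis along its length. The selector is at y = -75 mm on a grey pod (radius 33 mm, top at z = 36 mm), the grey open cup at y = +75 mm. The black dot on the plate, on the selector's -x side, is 'off'; the green dot, 72 degrees clockwise from it towards the cup, is 'charge'.
- cup_floor (a point): Centre of the inner floor of the cup, 15 mm above the desk, z up. The cup is round, inner diameter 34 mm, outer 40 mm, 37 mm deep; the pen drill stands on this floor.
- cup_rim (a point): Centre of the cup's mouth, at the rim, 52 mm above the desk.
- selector_grip (a point): Centre of the grip bar of the black selector knob, on its turning axis, 62 mm above the desk when up. The bar is 46 mm long (point's x axis), 12 mm wide, 20 mm high, and stands on a black disc of radius 27 mm whose upper face is 10 mm below this point; fingertips may press on the disc. White pointer at the bar's -x end. The point moves with the knob.
- selector_press (a joint): Selector pressed down, m: 0 up, 0.008 right down. Spring 3.5 N at the top, 8.5 N right down. An inner gate blocks turning between the marks until it is pressed more than 6 mm; let go between the marks it stays down, at a mark it springs up.
- selector_turn (a joint): Turn of the selector, rad, clockwise from above positive: 0 pointer at the black (off) mark, 1.25 at the green (charge) mark. Stops at -0.15 and 1.40. The gate lets the knob up only from -0.15 to 0.17 (off) and from 1.08 to 1.40 (charge).
- bead_pot_red: Bystander: clear pot of red beads with a white lid, 36 mm diameter, 33 mm high, loose. Origin: centre of the underside.
- bead_pot_teal: Bystander: clear pot of green beads with a teal lid, 36 mm diameter, 33 mm high, loose. Origin: centre of the underside.
- spool_blue: Bystander: spool of blue thread, 28 mm diameter, 38 mm high, loose. Origin: centre of the underside.

How it is judged:
By the outcome, as a careful person would: the job done as asked, in the order asked, and still so for the second after the job is handed in, with the robot touching nothing.
It also fails if it takes over 64 s, if anything falls off the work surface, if the arm or the gripper's body presses on something with over 40 N, if the wrist force passes 120 N, or if a joint passes its speed limit or range.

### The arm

A 7-joint arm with a two-finger parallel gripper is mounted at the origin on a cart in front of the work surface, level with it; the furniture and walls round the work are solid. World frame = base frame: x ahead of the robot, y to its left, z up, the work surface at z = 0. Lengths are in m, angles in rad, forces in N, time in s.
With the tool pointing down it reaches from about 0.4 to 0.85 m from the base axis. Payload 10.4 kg.
Tool frame: the origin (TCP) lies at the very end of the fingers, on their centre line; the grasp point (between the pads) lies 19 mm behind it; z points along the fingers, y is the direction in which the jaws open and shut (so a half turn about z gives the same grasp; the last joint's range is limited). The gripper opens to 85 mm and grips with 20 to 120 N. Pads are 22 mm wide; open, the fingers measure 114 mm over their backs; the gripper's body (76 mm by 85 mm) begins 54 mm behind the grasp point. The pads swing forward as they close: fully open they stand 13 mm farther back than shut.
Start: joints at [-1.212, 0.332, -0.065, 1.46, 0.022, 1.35, -0.088], TCP at [0.233, 0.58, 0.231] pointing down, gripper open.
Joint ranges: [-2.6, 2.6], [-0.5, 2.12], [-1.47, 1.34], [0.16, 2.42], [-1.27, 4.41], [0.06, 2.06], [-2.6, 2.6]. Speed limits (rad/s): [2.22, 2.22, 2.79, 2.79, 3.14, 3.14, 3.14].

### API

Orientations are given as a unit quaternion [x, y, z, w].
In Python, from workcell import get_obs, camera, camera_info, hand_in gives the robot as it stands.
- The arm moves only by the tool move_arm, never from a script. Its argument "moves" is a list of rows, each a list of 3 entries, a list of its own where there are three numbers: the shift along the tool's x, y, z in units of 25 mm (1.0 is 25 mm), then the turn, a rotation vector about the tool's x, y, z in degrees, then the opening, from 0 (shut) to 1 (fully open). A call has 1 to 5 rows; each row shifts and turns the commanded pose from where the row before left it, along the tool's axes as they then stand; what a row does not reach is not made up. A row lasts 1/8 s, in which the tool goes at most 62.5 mm and 10.7 degrees, less where a joint would pass 70% of its speed; a pose out of reach is approached as far as the arm can. A call is refused whole if a number of a shift passes 1 or a number of a turn 10.7, either way. A call with a gripper value outside its range is refused whole. The fingers move at their own pace and stop on an object; "squeeze" is the grip in N (left out, the last holds). Time passes only in rows, so rows that do not move let the fingers close. It gives the time, the measured TCP pose, the force and the opening at its end, in the units of the state.
- get_obs(): the state, without advancing time (a new reading comes with each control period).
- camera(name): name is "side" or "top" or "wrist"; returns the picture (480x640x3 uint8, red, green, blue); there is no depth.
- camera_info(name): a dict with "fx", "fy", "cx", "cy" (pixels), "origin" and "rotation" of the camera in the world. Camera axes: x right, y down, z forward; pixel columns grow to the right and rows downward; lengths in m; the calibration is good to about 2 mm. A picture is of the moment at which its call begins: read the wrist's pose just before it. camera_info takes no time and is no camera call; for the wrist camera it gives the pose at the moment of the call.
- hand_in(): hands the job in, once; it reports no verdict.
The state is a dict: "clock": time; "joint_pos": joint angles; "joint_velocities": joint speeds; "tau": joint torques, N m; "position": TCP position; "ee_rot": TCP orientation; "ft_force": force on the tool from outside, world axes, zero at the start; "torque": the same for the moment, N m; "grip_width": opening from 0.0 (shut) to 1.0 (fully open).
Only numpy, scipy, OpenCV 4.12 (cv2) and the standard library are available. Lean on these libraries where they do the work, as an engineer would, in place of code of your own. Each camera call takes 0.05 s, during which the arm holds its last target. There are 200 camera calls.

## Working session

There is one attempt and no reset: what is moved stays moved. The work goes in short steps, Python scripts to look and compute and a tool call to move; the robot and the scene stay as the last step left them, time stands still between calls to the robot, and variables do not carry over. Pictures are saved under pics/ and viewed, about 8 in all and at most 12, crops included, and the job is handed in when it is done.

Besides the shell and the picture viewer there is one more tool, called after "Call:" as name(argument=value, ...) on one line, values as JSON. move_arm: Moves the arm, as the interface text tells. Its arguments: {"type":"object","properties":{"moves":{"type":"array","items":{"type":"array"}},"squeeze":{"type":"number"}},"required":["moves"]}

```bash
mkdir -p pics; ls; python3 - <<'E'
from workcell import *
import cv2, numpy as np
o=get_obs();print({k:np.round(v,3).tolist() for k,v in o.items()})
for n in("top","side","wrist"):
    i=camera_info(n);print(n,{k:np.round(v,4).tolist() for k,v in i.items()})
    cv2.imwrite(f"pics/{n}0.png",camera(n)[:,:,::-1])
E
```

```text
pics
{'clock': 0.0, 'joint_pos': [-1.212, 0.333, -0.065, 1.461, 0.022, 1.35, -0.088], 'joint_velocities': [0.001, -0.0, 0.001, 0.0, 0.001, -0.0, -0.0], 'tau': [-0.002, -62.546, 0.048, -39.159, 0.016, 0.01, -0.0], 'position': [0.233, 0.58, 0.231], 'ee_rot': [0.19, 0.982, -0.001, -0.0], 'ft_force': [0.231, 0.022, 0.201], 'torque': [0.0, 0.017, -0.015], 'grip_width': 1.001}
top {'fx': 577.3227, 'fy': 577.3227, 'cx': 317.4669, 'cy': 237.6123, 'origin': [0.4461, -0.0293, 1.0108], 'rotation': [-0.6881, 0.7184, -0.0744, 0.0701]}
side {'fx': 571.8494, 'fy': 571.8494, 'cx': 314.9806, 'cy': 238.6351, 'origin': [0.374, 0.4556, 0.8927], 'rotation': [-0.2221, 0.9268, -0.2924, 0.0785]}
wrist {'fx': 369.6215, 'fy': 369.6215, 'cx': 320.0714, 'cy': 232.2057, 'origin': [0.1658, 0.6065, 0.3726], 'rotation': [0.8197, 0.5544, 0.0806, 0.1194]}
```

View pics/top0.png

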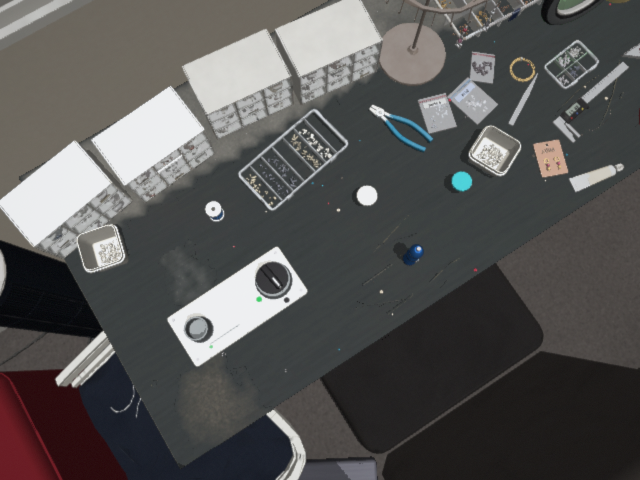

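View pics/side0.png

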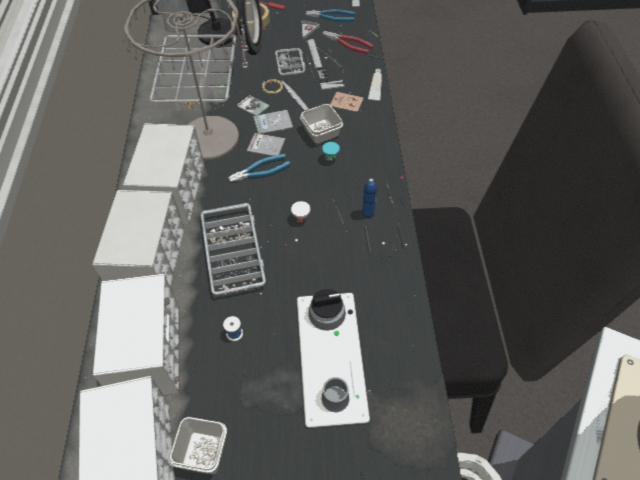

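Top view: pen drill near (415,254), dock knob near (273,281), cup near (199,328), green dot (259,299), black dot (287,300). Side view: pen (370,197), knob (327,308), cup (335,394).

```bash
cat >h.py <<'E'
import numpy as np, cv2
from scipy.spatial.transform import Rotation as R
from workcell import *
def ray(i,uv):
    d=np.array([(uv[0]-i["cx"])/i["fx"],(uv[1]-i["cy"])/i["fy"],1.]);return np.array(i["origin"]),R.from_quat(i["rotation"]).apply(d)
def plane(i,uv,z):
    o,d=ray(i,uv);return o+d*(z-o[2])/d[2]
def proj(i,p):
    q=R.from_quat(i["rotation"]).inv().apply(np.array(p)-i["origin"]);return np.array([q[0]/q[2]*i["fx"]+i["cx"],q[1]/q[2]*i["fy"]+i["cy"]])
def blobs(img,lo,hi,roi,amin=4):
    x0,y0,x1,y1=roi;h=cv2.cvtColor(img[y0:y1,x0:x1],cv2.COLOR_RGB2HSV);m=cv2.inRange(h,lo,hi)
    n,l,s,c=cv2.connectedComponentsWithStats(m)
    return sorted([(s[k,4],(c[k]+[x0,y0]).round(1),s[k,:4]+[x0,y0,0,0]) for k in range(1,n) if s[k,4]>=amin],key=lambda t:-t[0])
def tri(i,a,j,b):
    o,d=ray(i,a);p,e=ray(j,b);s=np.linalg.lstsq(np.c_[d,-e],p-o,rcond=None)[0];A=o+d*s[0];B=p+e*s[1];return (A+B)/2,np.linalg.norm(A-B)
E
python3 - <<'E'
from h import *
np.set_printoptions(precision=4,suppress=True)
T=cv2.imread("pics/top0.png")[:,:,::-1];S=cv2.imread("pics/side0.png")[:,:,::-1]
it,iS=camera_info("top"),camera_info("side")
def show(n,I,inf,roiD,roiP):
    for a in blobs(I,(0,0,170),(179,40,255),roiD,500)[:1]: print(n,"plate",a)
    h=cv2.cvtColor(I,cv2.COLOR_RGB2HSV);m=np.zeros(h.shape[:2],np.uint8);x0,y0,x1,y1=roiD
    m[y0:y1,x0:x1]=cv2.inRange(h,(0,0,170),(179,40,255))[y0:y1,x0:x1]
    c=max(cv2.findContours(m,0,2)[0],key=cv2.contourArea);r=cv2.boxPoints(cv2.minAreaRect(c))
    C=cv2.approxPolyDP(cv2.convexHull(c),8,True)[:,0]
    P=[plane(inf,p,.012)[:2] for p in C];print(C.tolist(),np.array(P).round(4).tolist(),"sides",[np.linalg.norm(P[k]-P[k-1]).round(4) for k in range(len(P))])
    print("green",[(a[0],a[1],plane(inf,a[1],.012)) for a in blobs(I,(45,120,80),(80,255,255),roiD,3)])
    print("pen",[(a[0],a[1],a[2]) for a in blobs(I,(105,120,40),(130,255,255),roiP,10)][:3])
show("top",T,it,(160,240,320,375),(395,235,435,275))
show("side",S,iS,(290,285,375,430),(355,170,385,225))
print("pen tri rough",plane(it,(415,254),.05),plane(iS,(370,197),.05))
print("knob",plane(it,(273,279),.072),plane(iS,(327,298),.072)); print("cup",plane(it,(199,328),.052),plane(iS,(335,392),.052))
print("blackdot",plane(it,(287,300),.012))
print(R.from_quat(get_obs()["ee_rot"]).as_matrix())
a=T[225:350,180:435];b=S[160:420,280:410]
cv2.imwrite("pics/c.png",np.hstack([cv2.resize(a,(510,250),interpolation=2),np.zeros((250,10,3),np.uint8)])[:,:,::-1])
o=np.zeros((540,800,3),np.uint8);o[:250,:510]=cv2.resize(a,(510,250),interpolation=2);o[:520,525:785]=cv2.resize(b,(260,520),interpolation=2)
cv2.imwrite("pics/c.png",o[:,:,::-1])
E
```

```text
top plate (np.int32(5801), array([233.2, 308.3]), array([168, 247, 139, 119]))
[[277, 247], [306, 292], [196, 365], [168, 318]] [[0.6394, 0.0319], [0.5579, -0.016], [0.4424, 0.1745], [0.5234, 0.2224]] sides [np.float64(0.223), np.float64(0.0945), np.float64(0.2227), np.float64(0.0941)]
green [(np.int32(18), array([258.7, 298.9]), array([0.5494, 0.0662, 0.012 ]))]
pen [(np.int32(252), array([412.4, 254.7]), array([403, 244,  21,  21]))]
side plate (np.int32(5847), array([331.6, 366.1]), array([297, 293,  73, 134]))
[[351, 293], [369, 418], [308, 426], [297, 299]] [[0.5604, -0.0153], [0.4416, 0.1724], [0.5198, 0.2259], [0.6399, 0.0382]] sides [np.float64(0.0958), np.float64(0.2221), np.float64(0.0947), np.float64(0.2228)]
green [(np.int32(10), array([336.2, 333. ]), array([0.5497, 0.066 , 0.012 ]))]
pen [(np.int32(353), array([368.9, 199.2]), array([363, 181,  13,  37]))]
pen tri rough [ 0.61  -0.203  0.05 ] [ 0.6091 -0.2005  0.05  ]
knob [0.5748 0.0363 0.072 ] [0.5788 0.0429 0.072 ]
cup [0.5018 0.1614 0.052 ] [0.5005 0.1725 0.052 ]
blackdot [0.5454 0.0174 0.012 ]
[[-0.928   0.3726 -0.0004]
 [ 0.3726  0.928  -0.001 ]
 [-0.     -0.0011 -1.    ]]
```

View pics/c.png

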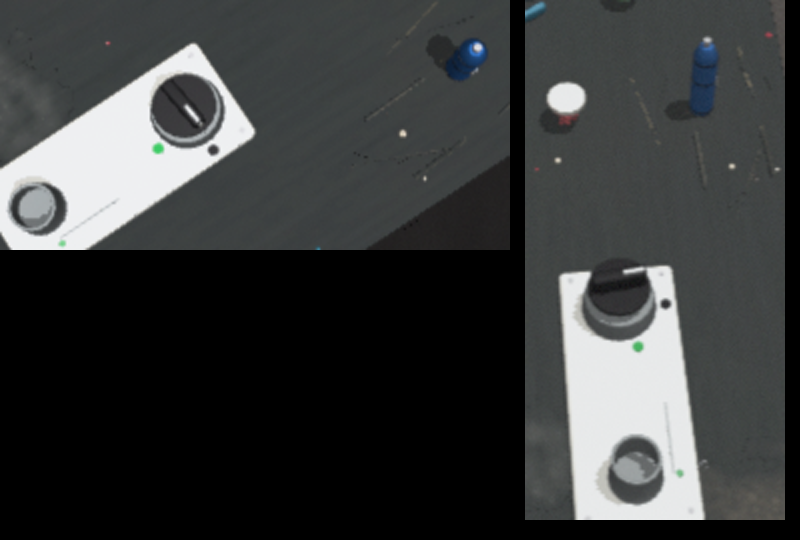

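Crop (2×): pen tip at crop (477,46), giving top px ≈(418.5,248); in side ≈(371,180.5). The pointer's white end faces the black dot. Dock centre is about (0.5406,0.1042) with its y axis at about 122°. That puts the selector at (0.580,0.0405) and the cup at (0.501,0.168), and both agree with the direct pixel casts. The plate's sides come out about 3% small, which is acceptable. I'll move now and keep the current yaw.

Call:
move_arm(moves=[[[-0.98, -0.9, 0], [0, 0, 0], 1], [[-0.98, -0.9, 0], [0, 0, 0], 1], [[-0.98, -0.9, 0], [0, 0, 0], 1], [[-0.98, -0.9, 0], [0, 0, 0], 1], [[-0.98, -0.9, 0], [0, 0, 0], 1]])

```text
clock: 0.78
position: [0.305, 0.4288, 0.2311]
ee_rot: [0.19, 0.982, -0.0, -0.0]
ft_force: [0.2, 0.5, 0.4]
grip_width: 1.002
```

```bash
python3 - <<'E'
from h import *
it,iS=camera_info("top"),camera_info("side")
print("tip",tri(it,(418.5,248),iS,(371,180.5)))
print("body",tri(it,(412.4,254.7),iS,(368.9,199.2)))
print(R.from_quat(get_obs()["ee_rot"]).as_matrix().round(3))
E
```

```text
tip (array([ 0.61114164, -0.20121912,  0.09597886]), np.float64(0.0010959143692229126))
body (array([ 0.61030025, -0.19964912,  0.04360816]), np.float64(0.0005078893618468771))
[[-0.928  0.373 -0.   ]
 [ 0.373  0.928 -0.   ]
 [ 0.    -0.    -1.   ]]
```

Call:
move_arm(moves=[[[-0.98, -0.9, 0], [0, 0, 0], 1], [[-0.98, -0.9, 0], [0, 0, 0], 1], [[-0.98, -0.9, 0], [0, 0, 0], 1], [[-0.98, -0.9, 0], [0, 0, 0], 1], [[-0.98, -0.9, 0], [0, 0, 0], 1]])

```text
clock: 1.4
position: [0.3767, 0.2788, 0.2312]
ee_rot: [0.19, 0.982, -0.0, -0.0]
ft_force: [-0.7, 0.1, -0.2]
grip_width: 0.996
```

Call:
move_arm(moves=[[[-0.98, -0.9, 0], [0, 0, 0], 1], [[-0.98, -0.9, 0], [0, 0, 0], 1], [[-0.98, -0.9, 0], [0, 0, 0], 1], [[-0.98, -0.9, 0], [0, 0, 0], 1], [[-0.98, -0.9, 0], [0, 0, 0], 1]])

```text
clock: 2.02
position: [0.4484, 0.1288, 0.2312]
ee_rot: [0.19, 0.982, 0.0, -0.0]
ft_force: [0.4, 0.8, -0.4]
grip_width: 1.002
```

Call:
move_arm(moves=[[[-0.98, -0.9, 0], [0, 0, 0], 1], [[-0.98, -0.9, 0], [0, 0, 0], 1], [[-0.98, -0.9, 0], [0, 0, 0], 1], [[-0.98, -0.9, 0], [0, 0, 0], 1], [[-0.98, -0.9, 0], [0, 0, 0], 1]])

```text
clock: 2.65
position: [0.5202, -0.0211, 0.2312]
ee_rot: [0.19, 0.982, 0.0, -0.0]
ft_force: [0.2, 0.2, -0.7]
grip_width: 0.998
```

```bash
python3 - <<'E'
from h import *
o=get_obs();i=camera_info("wrist");I=camera("wrist")
cv2.imwrite("pics/w1.png",I[:,:,::-1])
print(o["position"],o["joint_pos"]);print(i)
print(proj(i,(.611,-.2,.1)),proj(i,(.611,-.2,0)),proj(i,(.5802,.0405,.072)),proj(i,(.501,.168,.052)))
E
```

```text
[ 0.52015911 -0.02110309  0.23119062] [-0.52375428  0.09526886  0.51226336  1.75979659 -0.04859416  1.29911303
  1.18875809]
{'fx': 369.6214963144723, 'fy': 369.6214963144723, 'cx': 320.071381466883, 'cy': 232.20568867738007, 'origin': array([0.4531504 , 0.00554189, 0.37321337]), 'rotation': array([0.8197185 , 0.5543834 , 0.08104405, 0.11896425])}
[169.75849069 386.69601491] [203.88523801 326.53087735] [412.20878178 249.2877182 ] [525.03176384 101.95521962]
```

View pics/w1.png

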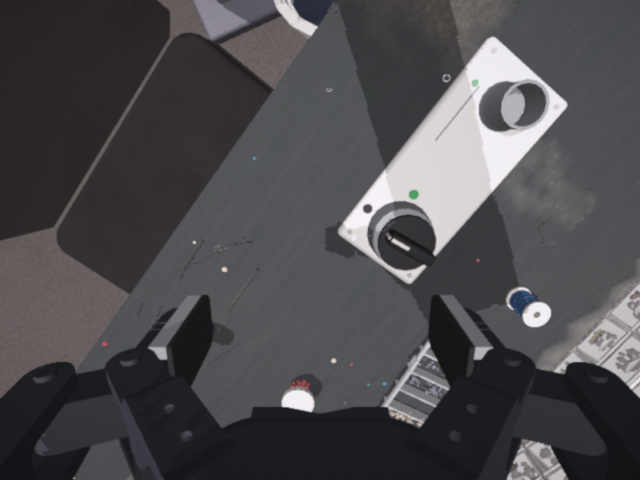

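Wrist view: cup mouth ≈(526,104), predicted (525,102). Knob bar centre ≈(410,246), predicted (412,249). So the dock pose is good to about 2 mm. Next I go above the pen and descend.

Call:
move_arm(moves=[[[-1, -0.88, 0], [0, 0, 0], 1], [[-1, -0.88, 0], [0, 0, 0], 1], [[-1, -0.88, 0], [0, 0, 0], 1], [[-1, -0.88, 0], [0, 0, 0], 1], [[-1, -0.88, 0], [0, 0, 0], 1]])

```text
clock: 3.32
position: [0.5953, -0.1694, 0.231]
ee_rot: [0.19, 0.982, 0.0, -0.0]
ft_force: [0.4, -0.4, 0.7]
grip_width: 0.998
```

Call:
move_arm(moves=[[[-1, -0.88, 0], [0, 0, 0], 1], [[0, 0, 1], [0, 0, 0], 1], [[0, 0, 0], [0, 0, 0], 1]])

```text
clock: 3.7
position: [0.6089, -0.198, 0.2042]
ee_rot: [0.19, 0.982, 0.0, -0.002]
ft_force: [0.0, 0.2, 0.3]
grip_width: 0.997
```

```bash
python3 - <<'E'
from h import *
i=camera_info("wrist");I=camera("wrist");o=get_obs()
cv2.imwrite("pics/w2.png",I[:,:,::-1])
print(o["position"],o["joint_pos"])
t=proj(i,(.611,-.2,.1));print(t,proj(i,(.611,-.2,0)))
for b in blobs(I,(100,110,30),(130,255,255),(0,180,640,480),60)[:5]:print(b)
r=R.from_quat(o["ee_rot"]).inv().apply(np.array([.611,-.2,.043])-o["position"])/.025;print("to go units",r)
E
```

```text
[ 0.60950987 -0.19788409  0.20568654] [-0.21191864  0.42557836  0.61301535  1.47836056 -0.24785373  1.31786555
  1.61094035]
[318.65519867 234.96894302] [319.01141103 204.80240079]
(np.int32(956), array([318.9, 217.8]), array([304, 195,  30,  47]))
(np.int32(222), array([388. , 390.6]), array([352, 383,  76,  27]))
(np.int32(124), array([406. , 415.8]), array([390, 414,  38,   6]))
(np.int32(73), array([351.5, 403.4]), array([344, 399,  19,   9]))
to go units [-0.09976295 -0.05600947  6.50727924]
```

View pics/w2.png

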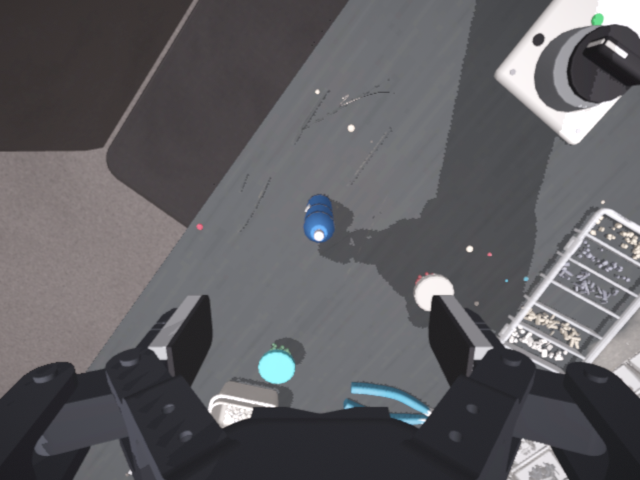

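Wrist view: the pen tip is at (319,236), predicted (319,235). The pots are well clear of the fingers. I'll descend and grip.

Call:
move_arm(moves=[[[-0.1, -0.06, 1], [0, 0, 0], 1], [[0, 0, 1], [0, 0, 0], 1], [[0, 0, 1], [0, 0, 0], 1], [[0, 0, 1], [0, 0, 0], 0.8], [[0, 0, 1], [0, 0, 0], 0.6]])

```text
clock: 4.38
position: [0.6125, -0.2001, 0.0819]
ee_rot: [0.189, 0.982, 0.0, 0.001]
ft_force: [-0.0, 0.5, 0.5]
grip_width: 0.609
```

Call:
move_arm(moves=[[[0, 0, 1], [0, 0, 0], 0.6], [[0, 0, 0.5], [0, 0, 0], 0.5], [[0, 0, 0], [0, 0, 0], 0.4], [[0, 0, 0], [0, 0, 0], 0.3], [[0, 0, 0], [0, 0, 0], 0.2]], squeeze=25)

```text
clock: 5.0
position: [0.6126, -0.201, 0.0452]
ee_rot: [0.19, 0.982, 0.0, 0.001]
ft_force: [-0.8, 0.5, 4.1]
grip_width: 0.273
```

Call:
move_arm(moves=[[[0, 0, 0], [0, 0, 0], 0.1], [[0, 0, 0], [0, 0, 0], 0.1], [[0, 0, 0], [0, 0, 0], 0.1], [[0, 0, 0], [0, 0, 0], 0.1]])

```text
clock: 5.5
position: [0.6126, -0.201, 0.0452]
ee_rot: [0.19, 0.982, 0.0, 0.001]
ft_force: [-0.4, 1.3, 5.5]
grip_width: 0.276
```

Gripped: 0.276 × 85 ≈ 23.5 mm, which matches the 24 mm diameter. Now lift and check that it holds.

Call:
move_arm(moves=[[[0, 0, -0.3], [0, 0, 0], 0.1], [[0, 0, -0.7], [0, 0, 0], 0.1], [[0, 0, -1], [0, 0, 0], 0.1], [[0, 0, -1], [0, 0, 0], 0.1], [[0, 0, -1], [0, 0, 0], 0.1]], squeeze=30)

```text
clock: 6.12
position: [0.6117, -0.201, 0.1458]
ee_rot: [0.19, 0.982, 0.0, 0.0]
ft_force: [0.1, -0.0, -1.8]
grip_width: 0.268
```

Call:
move_arm(moves=[[[0.4, 0.5, 0], [0, 0, 0], 0.1], [[0.74, 0.92, 0], [0, 0, 0], 0.1], [[0.74, 0.92, 0], [0, 0, 0], 0.1], [[0.74, 0.92, 0], [0, 0, 0], 0.1], [[0.74, 0.92, 0], [0, 0, 0], 0.1]])

```text
clock: 6.75
position: [0.5716, -0.0706, 0.1432]
ee_rot: [0.189, 0.982, 0.0, -0.001]
ft_force: [0.5, -0.5, -1.2]
grip_width: 0.27
```

Call:
move_arm(moves=[[[0.74, 0.92, 0], [0, 0, 0], 0.1], [[0.74, 0.92, 0], [0, 0, 0], 0.1], [[0.74, 0.92, 0], [0, 0, 0], 0.1], [[0.74, 0.92, 0], [0, 0, 0], 0.1], [[0.74, 0.92, 0], [0, 0, 0], 0.1]])

```text
clock: 7.38
position: [0.5283, 0.0703, 0.1432]
ee_rot: [0.189, 0.982, -0.0, -0.001]
ft_force: [0.4, -0.1, -0.6]
grip_width: 0.27
```

Call:
move_arm(moves=[[[0.74, 0.92, 0], [0, 0, 0], 0.1], [[0.74, 0.92, 0], [0, 0, 0], 0.1], [[0.74, 0.92, 0], [0, 0, 0], 0.1], [[0.36, 0.49, 0], [0, 0, 0], 0.1], [[0, 0, 0], [0, 0, 0], 0.1]])

```text
clock: 8.0
position: [0.4995, 0.1689, 0.1435]
ee_rot: [0.189, 0.982, -0.0, -0.0]
ft_force: [-0.0, -1.0, -0.8]
grip_width: 0.272
```

```bash
python3 - <<'E'
from h import *
o=get_obs();p=o["position"];print(p,o["ee_rot"],o["grip_width"],o["ft_force"])
it,iS,iw=camera_info("top"),camera_info("side"),camera_info("wrist")
T,S=camera("top"),camera("side")
for n,i,I in(("t",it,T),("s",iS,S)):
    u=proj(i,(.501,.168,.052)).astype(int);f=proj(i,[p[0],p[1],p[2]-.045]);print(n,u,f)
    x,y=u;x0,y0=max(x-55,0),max(y-75,0);c=I[y0:y0+130,x0:x0+110];c=cv2.resize(c,None,fx=3.6,fy=3.6,interpolation=2)
    cv2.imwrite(f"pics/{n}3.png",c[:,:,::-1]);print(x0,y0)
a,b=cv2.imread("pics/t3.png"),cv2.imread("pics/s3.png");cv2.imwrite("pics/ts3.png",np.hstack([a,b]))
E
```

```text
[0.49949359 0.16887438 0.14353086] [ 1.88710865e-01  9.82032667e-01 -4.46226145e-05 -2.18866384e-04] 0.2716272045789407 [-0.04303883 -0.98643142 -0.76081588]
t [194 328] [188.25770963 328.18098067]
139 253
s [335 389] [337.11318769 378.63373506]
280 314
```

View pics/ts3.png

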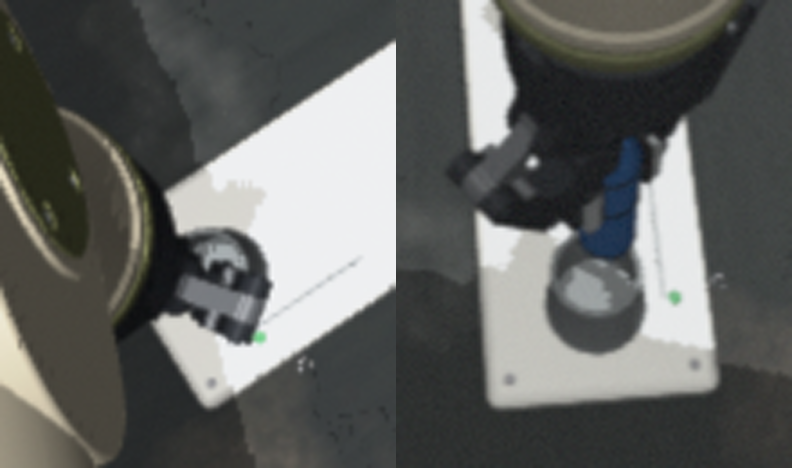

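The pen is held upright over the cup. Its foot is at side px ≈(338,383), as predicted. I'll check the cup centre once more using the earlier wrist frame and the first top and side frames, projecting the predicted rim onto each.

```bash
python3 - <<'E'
from h import *
iw=dict(camera_info("wrist"));iw["origin"]=np.array([0.4531504,0.00554189,0.37321337]);iw["rotation"]=np.array([0.8197185,0.5543834,0.08104405,0.11896425])
t=np.linspace(0,2*np.pi,60);o=[]
for f,i in(("w1",iw),("top0",camera_info("top")),("side0",camera_info("side"))):
    I=cv2.imread(f"pics/{f}.png");u=proj(i,(.501,.168,.052));h=64 if f=="w1" else 32;s=256//(2*h)
    x0,y0=(u-h).astype(int);c=cv2.resize(I[y0:y0+2*h,x0:x0+2*h],(256*1,256),interpolation=2);c=cv2.resize(I[y0:y0+2*h,x0:x0+2*h],(256,256),interpolation=2)
    for r in(.02,.017):
        P=np.array([(proj(i,(.501+r*np.cos(a),.168+r*np.sin(a),.052))-[x0,y0]+.5)*256/(2*h) for a in t])
        cv2.polylines(c,[np.int32(P)],True,(0,0,255) if r>.018 else (255,0,255),1)
    o.append(np.vstack([cv2.resize(I[y0:y0+2*h,x0:x0+2*h],(256,256),interpolation=2),c]));print(f,x0,y0,256/(2*h),"mm/px",)
cv2.imwrite("pics/rim.png",np.hstack(o))
E
```

```text
w1 461 37 2.0 mm/px
top0 162 296 4.0 mm/px
side0 303 357 4.0 mm/px
```

View pics/rim.png

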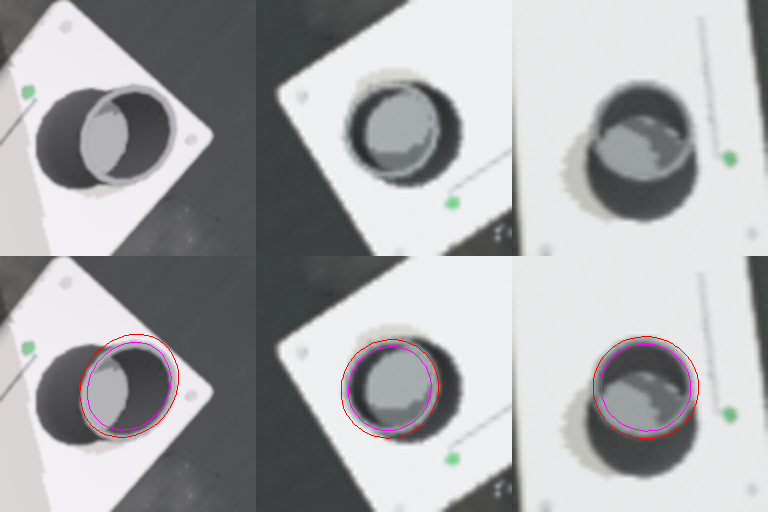

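The predicted rim overlays the real one within about 1.5 mm in all three views, against 5 mm of radial clearance. I'll correct by −3.5 mm in tool x for the in-hand offset, then lower.

Call:
move_arm(moves=[[[-0.14, 0, 0.5], [0, 0, 0], 0.1], [[0, 0, 0.7], [0, 0, 0], 0.1], [[0, 0, 0.5], [0, 0, 0], 0.1], [[0, 0, 0.4], [0, 0, 0], 0.1], [[0, 0, 0.3], [0, 0, 0], 0.1]])

```text
clock: 8.72
position: [0.5032, 0.1667, 0.083]
ee_rot: [0.19, 0.982, -0.0, -0.0]
ft_force: [0.0, -0.2, -0.9]
grip_width: 0.272
```

Call:
move_arm(moves=[[[0, 0, 0.3], [0, 0, 0], 0.1], [[0, 0, 0.2], [0, 0, 0], 0.1], [[0, 0, 0.1], [0, 0, 0], 0.1], [[0, 0, 0], [0, 0, 0], 0.1], [[0, 0, 0], [0, 0, 0], 0.1]])

```text
clock: 9.35
position: [0.5035, 0.1668, 0.0691]
ee_rot: [0.19, 0.982, 0.0, 0.0]
ft_force: [0.6, 0.7, -1.2]
grip_width: 0.276
```

Call:
move_arm(moves=[[[0, 0, 0.1], [0, 0, 0], 0.1], [[0, 0, 0.1], [0, 0, 0], 0.1], [[0, 0, 0.05], [0, 0, 0], 0.1], [[0, 0, 0], [0, 0, 0], 0.1]])

```text
clock: 9.85
position: [0.5033, 0.1667, 0.0624]
ee_rot: [0.19, 0.982, -0.0, -0.0]
ft_force: [0.2, 0.5, -0.5]
grip_width: 0.273
```

Call:
move_arm(moves=[[[0, 0, 0.05], [0, 0, 0], 0.1], [[0, 0, 0], [0, 0, 0], 0.1]])

```text
clock: 10.1
position: [0.5033, 0.1667, 0.0612]
ee_rot: [0.19, 0.982, 0.0, -0.0]
ft_force: [1.1, -0.2, -1.7]
grip_width: 0.274
```

Call:
move_arm(moves=[[[0, 0, 0.04], [0, 0, 0], 0.1], [[0, 0, 0], [0, 0, 0], 0.1]])

```text
clock: 10.35
position: [0.5033, 0.1667, 0.0603]
ee_rot: [0.19, 0.982, 0.0, -0.0]
ft_force: [-0.1, 1.0, -0.8]
grip_width: 0.267
```

Call:
move_arm(moves=[[[0, 0, 0.04], [0, 0, 0], 0.1], [[0, 0, 0], [0, 0, 0], 0.1]])

```text
clock: 10.6
position: [0.5036, 0.1668, 0.0601]
ee_rot: [0.19, 0.982, 0.0, 0.0]
ft_force: [-3.0, -1.6, 9.3]
grip_width: 0.271
```

Contact at TCP z 0.0601, and the floor was predicted at 0.0602. Release by opening gradually.

Call:
move_arm(moves=[[[0, 0, -0.02], [0, 0, 0], 0.25], [[0, 0, 0], [0, 0, 0], 0.3], [[0, 0, 0], [0, 0, 0], 0.35], [[0, 0, 0], [0, 0, 0], 0.45], [[0, 0, 0], [0, 0, 0], 0.6]])

```text
clock: 11.22
position: [0.5033, 0.1668, 0.0598]
ee_rot: [0.19, 0.982, 0.0, -0.0]
ft_force: [0.1, 0.1, -0.9]
grip_width: 0.603
```

Call:
move_arm(moves=[[[0, 0, -0.4], [0, 0, 0], 0.7], [[0, 0, -1], [0, 0, 0], 0.7], [[0, 0, -1], [0, 0, 0], 0.7], [[0, 0, -1], [0, 0, 0], 0.7], [[0, 0, -1], [0, 0, 0], 0.7]])

```text
clock: 11.85
position: [0.5034, 0.1667, 0.1714]
ee_rot: [0.19, 0.982, 0.0, 0.0]
ft_force: [0.7, 0.3, -0.5]
grip_width: 0.694
```

```bash
python3 - <<'E'
from h import *
o=get_obs();print(o["position"],o["joint_pos"])
Q=R.from_quat(o["ee_rot"]);print("sel to go",Q.inv().apply(np.array([.5802,.0405,.16])-o["position"])/.025,"yaw y",np.degrees(np.arctan2(*Q.as_matrix()[1::-1,1])))
i=camera_info("side");S=camera("side")
for z in(.115,.093,.015):print(proj(i,(.5018,.1674,z)))
b=blobs(S,(100,110,30),(130,255,255),(300,320,375,420),10);print(b)
iw=camera_info("wrist");W=camera("wrist");c=cv2.resize(S[300:430,280:400],None,fx=3.6,fy=3.6,interpolation=2)
w=cv2.resize(W,None,fx=.55,fy=.55);o=np.zeros((468,790,3),np.uint8);o[:468,:432]=c;o[:264,435:787]=w
print(proj(iw,(.5018,.1674,.115)),proj(iw,(.5802,.0405,.072)));cv2.imwrite("pics/p4.png",o[:,:,::-1]);cv2.imwrite("pics/w4.png",W[:,:,::-1])
E
```

```text
[0.50342695 0.16667183 0.17141096] [-0.80634247  0.167618    0.44466314  1.81331413 -0.07799078  1.17703264
  0.85162796]
sel to go [-4.73057502 -3.53884424  0.45614541] yaw y 68.11569752156646
[336.29620062 372.70278947]
[336.07337474 378.51448224]
[335.35519154 397.24596953]
[(np.int32(326), array([335.7, 386.5]), array([329, 373,  15,  27]))]
[318.09032445 247.12883858] [204.84136262 374.90077514]
```

View pics/p4.png

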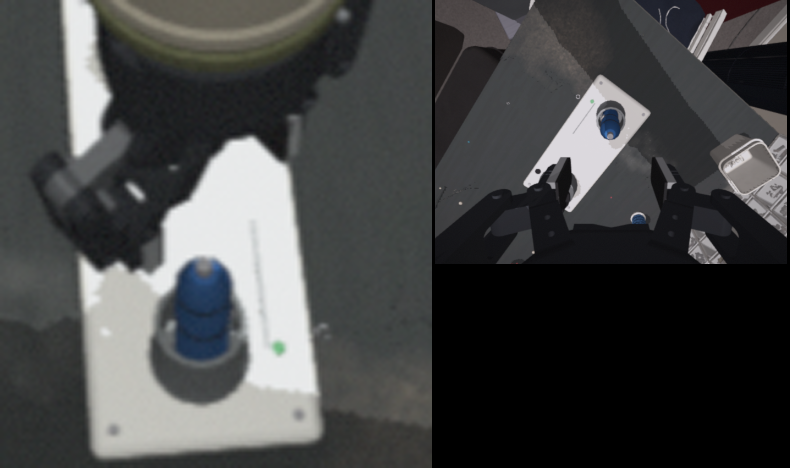

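Pen drill is standing tip up in the cup: blob centroid (335.7,386.5), on the predicted axis x ≈ 336. Now to the selector: shift first, then yaw so the jaws lie across the bar.

Call:
move_arm(moves=[[[-0.94, -0.7, 0], [0, 0, 0], 0.7], [[-0.95, -0.71, 0], [0, 0, 0], 0.6], [[-0.95, -0.71, 0], [0, 0, 0], 0.6], [[-0.95, -0.71, 0], [0, 0, 0], 0.6], [[-0.94, -0.71, 0], [0, 0, 0], 0.6]])

```text
clock: 12.58
position: [0.5804, 0.0397, 0.1695]
ee_rot: [0.19, 0.982, -0.0, -0.0]
ft_force: [0.1, -0.1, -0.3]
grip_width: 0.6
```

Call:
move_arm(moves=[[[0, 0, 0], [0, 0, -10.7], 0.6], [[0, 0, 0], [0, 0, -10.7], 0.6], [[0, 0, 0], [0, 0, -10.7], 0.6], [[0, 0, 0], [0, 0, -10.7], 0.6], [[0, 0, 0], [0, 0, -10.7], 0.6]])

```text
clock: 13.2
position: [0.5799, 0.0405, 0.1695]
ee_rot: [-0.275, 0.961, 0.0, -0.0]
ft_force: [-0.6, -1.0, 0.2]
grip_width: 0.6
```

Call:
move_arm(moves=[[[0, 0, 0], [0, 0, 0], 0.6]])

```text
clock: 13.32
position: [0.5799, 0.0404, 0.1695]
ee_rot: [-0.272, 0.962, 0.0, -0.0]
ft_force: [0.1, 0.0, -0.1]
grip_width: 0.602
```

```bash
python3 - <<'E'
from h import *
o=get_obs();i=camera_info("wrist");W=camera("wrist");print(o["position"],o["joint_pos"])
Q=R.from_quat(o["ee_rot"]);print("sel to go",Q.inv().apply(np.array([.5802,.0405,.056])-o["position"])/.025,"yaw y",np.degrees(np.arctan2(*Q.as_matrix()[1::-1,1])))
C=np.array([.5802,.0405]);x=np.array([.849,.528])
for s,z in((0,.072),(-.023,.072),(.023,.072)):print(proj(i,[*(C+s*x),z]))
u=proj(i,(*C,.072)).astype(int);x0,y0=max(u[0]-100,0),max(u[1]-75,0);c=W[y0:y0+150,x0:x0+200];print(x0,y0)
cv2.imwrite("pics/k5.png",cv2.resize(c,None,fx=4,fy=4,interpolation=2)[:,:,::-1])
E
```

```text
[0.57991163 0.04041434 0.16953845] [-0.4819416   0.28564532  0.39925964  1.68185456 -0.11805618  1.19827437
  2.06727396]
sel to go [-0.01296605 -0.00461752  4.54153327] yaw y 121.54550903381397
[320.36094701 234.12320234]
[320.1774251  200.76364674]
[320.53509431 265.77869704]
220 159
```

View pics/k5.png

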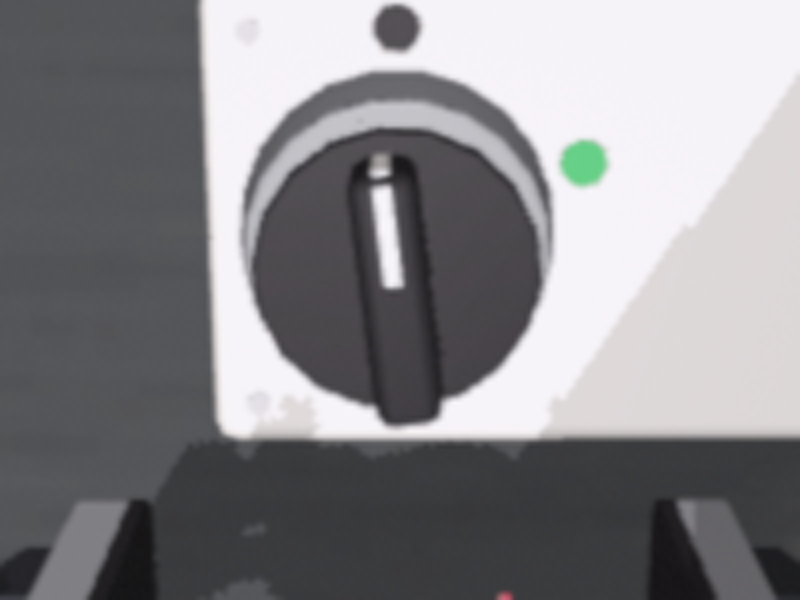

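Wrist crop: the bar runs from (385,180) to (410,405), so the pointer sits about 6° counter-clockwise of the black mark (397,27), turn ≈ −0.1. Bar centre is (397,292) against a predicted (401,300), under 1 mm off. Green dot at (584,163). I'll yaw −6° to align, descend around the bar and grip.

Call:
move_arm(moves=[[[0, 0, 1], [0, 0, -6], 0.5], [[0, 0, 1], [0, 0, 0], 0.5], [[0, 0, 1], [0, 0, 0], 0.5], [[0, 0, 1], [0, 0, 0], 0.45], [[0, 0, 0.5], [0, 0, 0], 0.4]])

```text
clock: 14.0
position: [0.5794, 0.0405, 0.0559]
ee_rot: [-0.321, 0.947, 0.0, -0.001]
ft_force: [-0.0, -0.4, 0.0]
grip_width: 0.399
```

Call:
move_arm(moves=[[[0, 0, 0], [0, 0, 0], 0.3], [[0, 0, 0], [0, 0, 0], 0.2], [[0, 0, 0], [0, 0, 0], 0.05], [[0, 0, 0], [0, 0, 0], 0.05], [[0, 0, 0], [0, 0, 0], 0.05]], squeeze=30)

```text
clock: 14.62
position: [0.5811, 0.0402, 0.0581]
ee_rot: [-0.322, 0.947, -0.0, 0.001]
ft_force: [2.9, -3.2, 2.5]
grip_width: 0.132
```

Call:
move_arm(moves=[[[0, 0, 0.15], [0, 0, 0], 0.05], [[0, 0, 0.1], [0, 0, 0], 0.05], [[0, 0, 0.1], [0, 0, 0], 0.05], [[0, 0, 0], [0, 0, 0], 0.05]])

```text
clock: 15.12
position: [0.5812, 0.0402, 0.0503]
ee_rot: [-0.322, 0.947, -0.0, 0.001]
ft_force: [-3.0, -3.6, 19.9]
grip_width: 0.128
```

Pressed 7.8 mm at 20 N, so it is on the bottom stop. Now turn clockwise while keeping it down.

Call:
move_arm(moves=[[[0, 0, 0.02], [0, 0, 6], 0.05], [[0, 0, 0], [0, 0, 9], 0.05], [[0, 0, 0], [0, 0, 9], 0.05], [[0, 0, 0], [0, 0, 9], 0.05], [[0, 0, 0], [0, 0, 9], 0.05]])

```text
clock: 15.75
position: [0.5813, 0.0404, 0.0503]
ee_rot: [0.041, 0.999, 0.001, 0.001]
ft_force: [-4.1, -3.3, 25.6]
grip_width: 0.135
```

```bash
python3 - <<'E'
from h import *
o=get_obs();Q=R.from_quat(o["ee_rot"]);print(o["position"],o["ft_force"],o["torque"],o["grip_width"],"yaw y",np.degrees(np.arctan2(*Q.as_matrix()[1::-1,1])),o["joint_pos"][6])
E
```

```text
[0.58128875 0.04040789 0.05026588] [-4.05144519 -3.25927204 25.60699311] [-0.68840193  1.02436602  0.05017687] 0.13461378434431098 yaw y 85.30090751430406 1.5368827952743511
```

Call:
move_arm(moves=[[[0, 0, 0], [0, 0, 9], 0.05], [[0, 0, 0], [0, 0, 9], 0.05], [[0, 0, 0], [0, 0, 9], 0.05], [[0, 0, 0], [0, 0, 8], 0.05], [[0, 0, 0], [0, 0, 0], 0.05]])

```text
clock: 16.38
position: [0.5814, 0.0405, 0.0502]
ee_rot: [0.338, 0.941, 0.001, 0.001]
ft_force: [-4.7, -2.6, 24.9]
grip_width: 0.133
```

```bash
python3 - <<'E'
from h import *
o=get_obs();Q=R.from_quat(o["ee_rot"]);print(o["position"],o["ft_force"],o["torque"],o["grip_width"],"yaw y",np.degrees(np.arctan2(*Q.as_matrix()[1::-1,1])),o["joint_pos"][6])
E
```

```text
[0.58140679 0.04052659 0.05020835] [-4.7027224  -2.61321881 24.90562776] [-0.59112735  0.94395029 -0.00407647] 0.1326341982184133 yaw y 50.483765325126306 0.9862632606666344
```

Yaw is 50.5° against a target of 50.3°, and z torque is about 0. Ease up with the knob, then open and retreat.

Call:
move_arm(moves=[[[0, 0, -0.15], [0, 0, 0], 0.05], [[0, 0, -0.2], [0, 0, 0], 0.05], [[0, 0, 0], [0, 0, 0], 0.05], [[0, 0, 0], [0, 0, 0], 0.2], [[0, 0, 0], [0, 0, 0], 0.3]])

```text
clock: 17.0
position: [0.579, 0.0411, 0.0559]
ee_rot: [0.337, 0.942, -0.0, -0.001]
ft_force: [-0.1, 0.2, -1.1]
grip_width: 0.303
```

Call:
move_arm(moves=[[[0, 0, -0.1], [0, 0, 0], 0.4], [[0, 0, -0.5], [0, 0, 0], 0.5], [[0, 0, -1], [0, 0, 0], 0.5], [[0, 0, -1], [0, 0, 0], 0.5], [[0, 0, -1], [0, 0, 0], 0.5]])

```text
clock: 17.62
position: [0.5802, 0.0405, 0.1485]
ee_rot: [0.337, 0.942, 0.0, 0.0]
ft_force: [-0.1, 0.3, -0.0]
grip_width: 0.501
```

Call:
move_arm(moves=[[[0, 0, -1], [0, 0, 0], 0.5], [[0, 0, -1], [0, 0, 0], 0.5], [[0, 0, 0], [0, 0, 0], 0.5]])

```text
clock: 18.0
position: [0.5812, 0.0405, 0.1994]
ee_rot: [0.337, 0.941, 0.001, 0.002]
ft_force: [1.0, -0.2, -0.3]
grip_width: 0.504
```

```bash
python3 - <<'E'
from h import *
o=get_obs();i=camera_info("wrist");W=camera("wrist");print(o["position"],o["ft_force"])
C=np.array([.5802,.0405]);a=np.radians(31.9-71.6);x=np.array([np.cos(a),np.sin(a)])
for s,z in((0,.072),(-.023,.072),(.023,.072),(0,.064),(-.023,.064),(.023,.064)):print(z,s,proj(i,[*(C+s*x),z]))
print("green",proj(i,(.5495,.066,.012)),"pen tip",proj(i,(.5018,.1674,.115)))
c=np.vstack([W[60:330,140:500]]);cv2.imwrite("pics/k6.png",cv2.resize(c,None,fx=2.2,fy=2.2,interpolation=2)[:,:,::-1])
cv2.imwrite("pics/w6.png",W[:,:,::-1])
E
```

```text
[0.58119361 0.04045364 0.19938457] [ 0.95478876 -0.24917491 -0.27789116]
0.072 0 [318.50280662 220.78950366]
0.072 -0.023 [318.64282145 190.55630439]
0.072 0.023 [318.36927026 249.62381879]
0.064 0 [318.50064437 218.13182309]
0.064 -0.023 [318.6367694  188.66482569]
0.064 0.023 [318.37065291 246.27108518]
green [318.7028936  159.26253689] pen tip [408.93488589 -14.53581554]
```

View pics/k6.png

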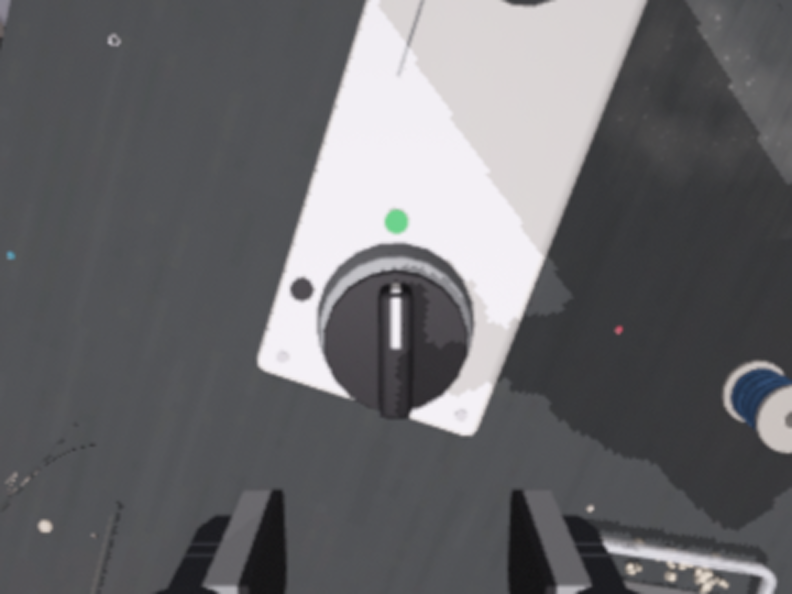

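Wrist view: the pointer (396,320) is straight in line with the green dot (396,222) through the axis. I'll clear the arm from the side view to check the knob's height, the pen and the bystanders.

Call:
move_arm(moves=[[[-0.3, -0.5, -0.5], [0, 0, 0], 0.5], [[-0.54, -1, -0.5], [0, 0, 0], 0.5], [[-0.54, -1, -0.5], [0, 0, 0], 0.5], [[-0.54, -1, 0], [0, 0, 0], 0.5], [[-0.54, -1, 0], [0, 0, 0], 0.5]])

```text
clock: 18.68
position: [0.5555, -0.0876, 0.2346]
ee_rot: [0.337, 0.941, -0.0, -0.0]
ft_force: [0.4, 0.4, -0.3]
grip_width: 0.5
```

Call:
move_arm(moves=[[[-0.54, -1, 0], [0, 0, 0], 0.5], [[-0.54, -1, 0], [0, 0, 0], 0.5], [[-0.54, -1, 0], [0, 0, 0], 0.5], [[-0.54, -1, 0], [0, 0, 0], 0.5], [[0, 0, 0], [0, 0, 0], 0.5]])

```text
clock: 19.3
position: [0.5329, -0.2006, 0.2345]
ee_rot: [0.339, 0.941, -0.001, -0.0]
ft_force: [-0.6, 0.2, 0.6]
grip_width: 0.5
```

```bash
python3 - <<'E'
from h import *
S=camera("side");T=camera("top");S0=cv2.imread("pics/side0.png")[:,:,::-1];T0=cv2.imread("pics/top0.png")[:,:,::-1]
print(get_obs()["position"],blobs(S,(100,110,30),(130,255,255),(300,320,375,420),10))
for n,roi,lo,hi in(("red/white lid",(285,195,318,225),(0,0,170),(179,60,255)),("spool",(215,310,250,345),(95,60,40),(130,255,255)),("teal",(318,138,345,168),(80,90,80),(100,255,255))):
    print(n,*[b[0][:2] if b else None for b in(blobs(S0,lo,hi,roi),blobs(S,lo,hi,roi))])
for n,roi,lo,hi in(("T white",(350,180,385,212),(0,0,170),(179,60,255)),("T spool",(200,195,230,228),(95,60,40),(130,255,255)),("T teal",(445,165,478,198),(80,90,80),(100,255,255))):
    print(n,*[b[0][:2] if b else None for b in(blobs(T0,lo,hi,roi),blobs(T,lo,hi,roi))])
f=lambda I:cv2.resize(I[280:425,285:385],None,fx=3.9,fy=3.9,interpolation=2)
cv2.imwrite("pics/f7.png",np.hstack([f(S0),f(S)])[:,:,::-1])
E
```

```text
[ 0.53412233 -0.19744772  0.23427682] [(np.int32(321), array([335.9, 386.4]), array([329, 373,  15,  26]))]
red/white lid (np.int32(222), array([300.2, 208.4])) (np.int32(221), array([300.2, 208.4]))
spool (np.int32(79), array([234.5, 333.6])) (np.int32(78), array([234.4, 333.6]))
teal (np.int32(206), array([330.4, 148.3])) (np.int32(209), array([330.4, 148.3]))
T white (np.int32(314), array([366.6, 195.1])) (np.int32(314), array([366.6, 195.1]))
T spool (np.int32(31), array([218.5, 215.9])) (np.int32(31), array([218.5, 215.9]))
T teal (np.int32(347), array([461.3, 180.9])) (np.int32(347), array([461.3, 180.9]))
```

View pics/f7.png

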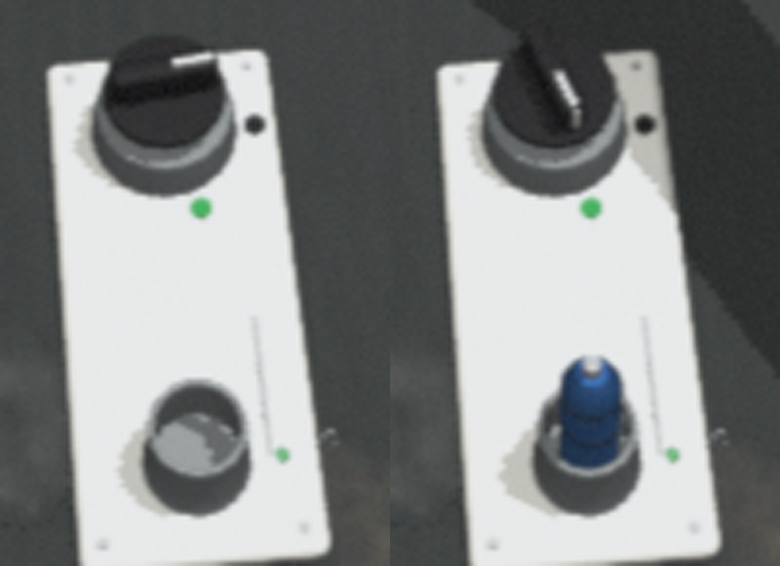

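Before and after in the side view: the disc's lower edge is at y ≈ 147 in both, so the knob is fully up. The pointer faces the green dot, the pen stands in the cup, and the bystanders haven't moved. Handing in.

```bash
python3 -c "
from workcell import *
print(hand_in())"
```

```text
the job is handed in; nothing more can be done
None
```

The pen drill is on charge and the selector is at the green mark; I handed the job in at about 19.4 s of the 64 s allowed.

**What I did:**
- I lowered the pen drill into the cup until it touched the floor (about 9 N) and let it go.
- I then pressed the selector to its stop (about 8 mm, up to 26 N) and turned it about 77° clockwise. The pointer had started about 6° counter-clockwise of the black mark.
- I eased the knob up, released it and moved the arm clear.

**Last checks:**
- **Pen drill:** it stands tip up on the predicted axis, and its image position stayed within 0.2 px after release.
- **Selector:** the pointer lines up with the green dot. The disc's edge sits at the same image height as before the press, so the knob is fully up. I judged that by eye from the side view and did not measure it separately.
- **Bystanders:** both pots and the spool are within 0.1 px of where they started in both views.
- **Disagreements:** the dock plate's sides measured 3–5% short in the first images. The cup position differed by about 1.5 mm between views. Neither affected the job, and no check failed.

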